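Check under two vial crates and push the stamped one into the dispatch lane

TASK

Two identical vial crates stand on the bench, one on each side of the dispatch lane, and one of them is stamped underneath. With the fingertips only, never gripping or lifting a crate off the bench, tip the right-hand crate up on one edge well past 45 degrees, hold it there a moment to look under it, and let it down flat again without dropping it; then check the left-hand crate in the same way. Then push the stamped crate along the bench until it stands wholly between the two guide rails of the lane, and leave the other crate and everything else where they are.

Things in the scene. Friction and masses are not known exactly. Their poses are not given: they have to be found in the camera images.
- crate_a: open vial crate, grey plastic, 88 mm long (own x), 80 wide (own y), 64 high, 0.3 to 0.55 kg, black weighted floor, smooth 3 mm walls, low white partition inside. Origin: centre of the underside at bench level, z up. It stands on two rubber skids along its x under both long sides (outer edges at y = +-39 mm, 4 mm high). Either crate may be the right-hand (-y) or left-hand one.
- crate_b: the same as crate_a in all but place. Behaviour of both: pushed along own y at 50 mm up or more, a crate tips on its far skid; a fingertip that follows the rising side up and over controls it, and it comes back down behind the retreating finger. It topples over near 73 degrees. Pushed low (under 30 mm up) it slides (2 to 7 N). Tipped over its left (+y) edge its underside faces the camera at the right; 60 degrees shows it best.
- stamp (a point): centre of the stamp: a round paper-white mark, 64 mm across, with a thin dark ring, in the middle of the underside of one crate (3 mm above its origin); the other crate's underside is bare. Hidden while the crate stands flat.
- dispatch_lane: dispatch lane, fixed: two parallel aluminium guide rails screwed to the bench, each 8 mm thick and 18 mm high with a straight part of 120 mm and ends that flare outward by 12 mm over another 29 mm. They run along the lane's y (roughly along the bench's long side, left-right); the gap between them is 114 mm (138 mm at the flared mouths), open at both ends, bare bench between. Origin: the middle of the lane at bench level.
- amber_bottle: bystander: amber bottle with black cap, 55 mm across, 124 mm high, behind the lane; origin at the centre of its underside.
- beaker: bystander: clear plastic beaker, 70 mm across, 80 mm high, behind the lane; origin at the centre of its underside.
- labeller: bystander: yellow hand labeller, 51x70x40 mm, to the right of the work; origin at the centre of its underside.
- clip_box: bystander: flat orange card box, 85x105x30 mm, to the left of the work; origin at the centre of its underside.
Mind the look-alikes: they are no part of the job. Leave any blue look-alike of the crate_b alone.

How it is judged:
On the way, in this order (a step that is already met when the one before it is completed fails the run):
1. the right-hand crate is tipped up past 45 degrees while the left-hand one stands flat (((world y of crate_a below 0.18 m and angle between crate_a's own z axis and vertical above 0.785 rad and world y of crate_b above 0.18 m and angle between crate_b's own z axis and vertical below 0.06 rad) or (world y of crate_b below 0.18 m and angle between crate_b's own z axis and vertical above 0.785 rad and world y of crate_a above 0.18 m and angle between crate_a's own z axis and vertical below 0.06 rad))), for 0.3 s.
2. both crates stand flat again (angle between each of crate_a, crate_b's own z axis and vertical below 0.06 rad), for 0.2 s.
3. the left-hand crate is tipped up past 45 degrees while the right-hand one stands flat (((world y of crate_a above 0.18 m and angle between crate_a's own z axis and vertical above 0.785 rad and world y of crate_b below 0.18 m and angle between crate_b's own z axis and vertical below 0.06 rad) or (world y of crate_b above 0.18 m and angle between crate_b's own z axis and vertical above 0.785 rad and world y of crate_a below 0.18 m and angle between crate_a's own z axis and vertical below 0.06 rad))), for 0.3 s.
4. both crates stand flat again (all of step 2), for 0.2 s.
At the end, for the whole second after the job is handed in: the stamped crate (crate_a) stands flat on the bench between the guide rails, its middle within 36 mm of the lane's middle along the lane and 18 mm across it, in line with the lane to 0.35 rad; the other crate (crate_b) stands flat within 60 mm of where it stood; both are at rest (all of step 4 and y of crate_a in the frame of dispatch_lane between -0.036 and 0.036 m and x of crate_a in the frame of dispatch_lane between -0.018 and 0.018 m and angle between the y axis of crate_a and the y axis of dispatch_lane, either way round below 0.35 rad and height (world z) of each of crate_a, crate_b below 0.006 m and linear speed of each of crate_a, crate_b below 0.01 m/s and distance of crate_b from where it was at the start of the episode below 0.06 m); the robot touches nothing.
It fails at once if a crate is lifted off the bench ((height (world z) of crate_a above 0.055 m or (height (world z) of crate_a above 0.022 m and angle between crate_a's own z axis and vertical below 0.35 rad)) or (height (world z) of crate_b above 0.055 m or (height (world z) of crate_b above 0.022 m and angle between crate_b's own z axis and vertical below 0.35 rad))).
It fails at once if a crate topples over (tilt over 80 degrees) (angle between any of crate_a, crate_b's own z axis and vertical above 1.4 rad).
It fails at once if a crate is dropped (it turns faster than 10 rad/s) (angular speed of any of crate_a, crate_b above 10 rad/s).
It fails at once if a bystander is moved by more than 30 mm or tipped ((distance of amber_bottle from where it was at the start of the episode above 0.03 m or angle between amber_bottle's own z axis and vertical above 0.3 rad) or (distance of beaker from where it was at the start of the episode above 0.03 m or angle between beaker's own z axis and vertical above 0.3 rad) or (distance of labeller from where it was at the start of the episode above 0.03 m or angle between labeller's own z axis and vertical above 0.3 rad) or (distance of clip_box from where it was at the start of the episode above 0.03 m or angle between clip_box's own z axis and vertical above 0.3 rad)).
It also fails if it takes over 72 s, if anything falls off the work surface, if the arm or the gripper's body presses on something with over 40 N, if the wrist force passes 120 N, or if a joint passes its speed limit or range.

ROBOT

A 6-joint arm with a two-finger parallel gripper is mounted at the origin on a cart in front of the work surface, level with it; the furniture and walls round the work are solid. World frame = base frame: x ahead of the robot, y to its left, z up, the work surface at z = 0. Lengths are in m, angles in rad, forces in N, time in s.
With the tool pointing down it reaches from about 0.4 to 0.825 m from the base axis. Payload 7 kg.
Tool frame: the origin (TCP) lies between the finger pads; the fingertips stand 8 mm ahead of it and the grasp point (between the pads) lies 11 mm behind it (env.tcp_to_tips is the distance from the TCP to the fingertips, in m); z points along the fingers, y is the line along which they close (so a half turn about z gives the same grasp; the last joint's range is limited). The gripper opens to 88 mm and grips with 3 to 60 N. Pads are 19 mm wide; open, the fingers measure 130 mm over their backs; the gripper's body (78 mm by 193 mm) begins 47 mm behind the grasp point.
Start: joints at [1.455, 0.359, 0.012, 0, -1.224, -0.288], TCP at [0.265, 0.621, 0.235] pointing down, gripper open.
Joint ranges: [-3.07, 3.07], [-1.43, 2.12], [-1.02, 1.25], [-3.03, 1.67], [-3.05, -0], [-3.03, 3.03]. Speed limits (rad/s): [2.39, 2.39, 3.01, 3.14, 3.14, 3.14].

INTERFACE

Orientations are given as a unit quaternion [w, x, y, z].
In Python, from plant import env, capture gives the robot as it stands.
- The arm moves only by the tool send_rows, never from a script. Its argument "increments" is text: rows parted by semicolons, each of 7 numbers parted by spaces: the closure, from 0 (fully open) to 1 (shut), then the shift along the tool's x, y, z in mm, then the turn, a rotation vector about the tool's x, y, z in degrees. A call has 1 to 5 rows; each row shifts and turns the commanded pose from where the row before left it, along the tool's axes as they then stand; what a row does not reach is not made up. A row lasts 1/8 s, in which the tool goes at most 62.5 mm and 10.7 degrees, less where a joint would pass 70% of its speed; a pose out of reach is approached as far as the arm can. A call is refused whole if a number of a shift passes 62.5 or a number of a turn 10.7, either way. A call with a gripper value outside its range is refused whole. The fingers move at their own pace and stop on an object; the grip force is fixed at half the most. Time passes only in rows, so rows that do not move let the fingers close. It gives the time, the measured TCP pose, the force, the opening and the grip force at its end, in the units of the state.
- env.read_state(): the state, without advancing time (a new reading comes with each control period).
- capture(name): name is "scene" or "top"; returns a dict with "image" (400x640x3 uint8, red, green, blue), "depth" (400x640 float32, m along the optical axis (not along the pixel's ray), 0 where there is no reading), "fx", "fy", "cx", "cy" (pixels), "k1" (the pictures are not rectified: a ray, as slopes to the right and down, at radius r is drawn at 1 + k1 r^2 times it, then the intrinsics apply), "rvec" (rotation vector, rad) and "tvec" (3), from world to camera coordinates, as OpenCV has them. Camera axes: x right, y down, z forward; pixel columns grow to the right and rows downward; lengths in m; the calibration is good to about 2 mm. A picture is of the moment at which its call begins.
- env.finish_job(): hands the job in; it is judged then, once.
The state is a dict: "t": time; "qpos": joint angles; "joint_velocities": joint speeds; "tau": joint torques, N m; "tcp_pos": TCP position; "tcp_rot": TCP orientation; "wrist_force": force on the tool from outside, world axes, zero at the start; "ft_torque": the same for the moment, N m; "gripper_width": finger opening in m; "gripper_force": force on a finger pad.
Only numpy, scipy, OpenCV 4.12 (cv2) and the standard library are available. Lean on these libraries where they do the work, as an engineer would, in place of code of your own. Each camera call takes 0.05 s, during which the arm holds its last target. There are 200 camera calls.

## Working session

There is one attempt and no reset: what is moved stays moved. The work goes in short steps, Python scripts to look and compute and a tool call to move; the robot and the scene stay as the last step left them, time stands still between calls to the robot, and variables do not carry over. Pictures are saved under pics/ and viewed, at most 10 in all, crops included, and the job is handed in when it is done.

Besides the shell and the picture viewer there is one more tool, called after "Call:" by a JSON object that holds its "method" and its "body", one argument or row to a line. send_rows: Moves the arm, as the interface text tells. Its arguments: {"type":"object","properties":{"increments":{"type":"string"}},"required":["increments"]}

```bash
mkdir -p pics; ls
cat > h.py <<'E'
import numpy as np, cv2
from plant import env, capture
def R(c): return cv2.Rodrigues(np.array(c["rvec"],float))[0]
def cloud(c):
    h,w=c["depth"].shape; u,v=np.meshgrid(np.arange(w),np.arange(h))
    K=np.array([[c["fx"],0,c["cx"]],[0,c["fy"],c["cy"]],[0,0,1.]])
    p=cv2.undistortPoints(np.stack([u,v],-1).reshape(-1,1,2).astype(np.float64),K,np.array([c["k1"],0,0,0.])).reshape(h,w,2)
    d=c["depth"]; P=np.dstack([p[...,0]*d,p[...,1]*d,d])
    W=(P-np.array(c["tvec"]).reshape(3))@R(c); W[d==0]=np.nan
    return W
E
python3 - <<'E'
from h import *
for n in ("scene","top"):
    c=capture(n); cv2.imwrite(f"pics/{n}0.png",c["image"][...,::-1]); np.savez(f"{n}0.npz",**c)
    print(n,c["fx"],c["k1"],-R(c).T@np.array(c["tvec"]).reshape(3))
s=env.read_state(); print({k:np.round(v,3) for k,v in s.items()},env.tcp_to_tips)
E
```

```text
pics
scene 462.5730698645045 -0.13557456945646668 [-0.28577374 -0.68819276  1.30454181]
top 512.1367961024042 0.028838138676612918 [0.48646446 0.09313902 1.92757452]
{'t': np.float64(0.1), 'qpos': array([ 1.455,  0.359,  0.011, -0.   , -1.224, -0.288]), 'joint_velocities': array([ 0.   , -0.003,  0.001,  0.001,  0.   ,  0.001]), 'tau': array([-2.0000e-03, -5.8416e+01,  2.9375e+01,  7.0160e+00,  1.0000e-02,
       -0.0000e+00]), 'tcp_pos': array([0.265, 0.62 , 0.234]), 'tcp_rot': array([ 0.001,  0.98 , -0.201, -0.   ]), 'wrist_force': array([-0.044,  0.563,  0.114]), 'ft_torque': array([-0.003, -0.002,  0.04 ]), 'gripper_force': np.float64(0.0), 'gripper_width': np.float64(0.087)} 0.008
```

View pics/scene0.png

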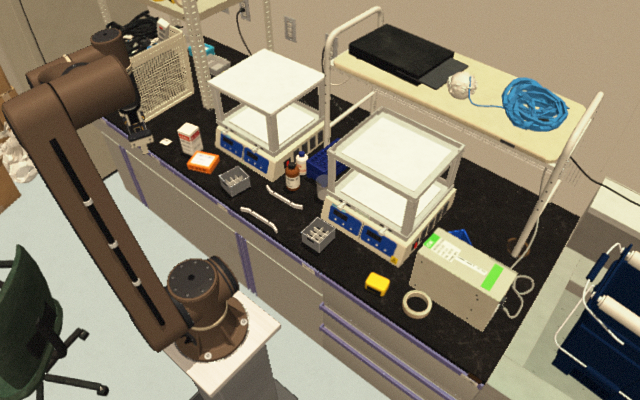

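View pics/top0.png

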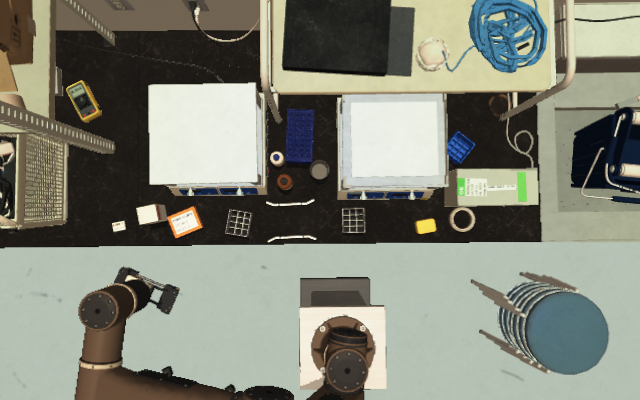

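The pictures show two grey crates, at top px (239,222) on the left and (353,220) on the right. The lane rails lie between them at (290,202) and (292,239). A blue look-alike stands at (460,148), and only the grey pair on either side of the lane fits the description. Next I'll measure, with one enlarged crop to confirm.

```bash
cat > m.py <<'E'
from h import *
def pix(c,P):
    P=np.atleast_2d(P).astype(float); q=P@R(c).T+np.array(c["tvec"]).reshape(3)
    K=np.array([[c["fx"],0,c["cx"]],[0,c["fy"],c["cy"]],[0,0,1.]])
    return cv2.projectPoints(q,np.zeros(3),np.zeros(3),K,np.array([float(c["k1"]),0,0,0]))[0].reshape(-1,2)
def ray(c,uv,z):
    K=np.array([[c["fx"],0,c["cx"]],[0,c["fy"],c["cy"]],[0,0,1.]])
    p=cv2.undistortPoints(np.array(uv,float).reshape(-1,1,2),K,np.array([float(c["k1"]),0,0,0])).reshape(-1,2)
    d=np.c_[p,np.ones(len(p))]@R(c); o=-R(c).T@np.array(c["tvec"]).reshape(3)
    return o+d*((z-o[2])/d[:,2])[:,None]
def rect(xy):
    r=cv2.minAreaRect((xy*1000).astype(np.float32)); return np.round(r[0],1),np.round(r[1],1),round(r[2],1)
E
python3 - <<'E'
from m import *
c=np.load("top0.npz"); W=cloud(c)
im=c["image"]
X,Y,Z=W[...,0],W[...,1],W[...,2]
hsv=cv2.cvtColor(im,cv2.COLOR_RGB2HSV)
win=np.zeros(Z.shape,bool); win[190:245,100:445]=1
m=(win&(Z>0.008)&(Z<0.16)).astype(np.uint8)
n,l,s,ce=cv2.connectedComponentsWithStats(m)
for i in range(1,n):
    if s[i,4]<25: continue
    k=l==i
    print(s[i],"z",np.round(np.percentile(Z[k],[10,50,95]),3),"hsv",np.median(hsv[k],0),rect(np.c_[X[k],Y[k]]))
cr=cv2.resize(im[150:250,120:440],None,fx=2.5,fy=2.5,interpolation=cv2.INTER_CUBIC); cv2.imwrite("pics/crop0.png",cr[...,::-1])
# bottle/beaker too
m=((Z>0.03)&(Z<0.14)).astype(np.uint8); m[:150]=0;m[192:]=0;m[:,:265]=0;m[:,335:]=0
n,l,s,ce=cv2.connectedComponentsWithStats(m)
for i in range(1,n):
    if s[i,4]<25: continue
    k=l==i; print("bk",s[i],np.round(np.percentile(Z[k],[50,95]),3),rect(np.c_[X[k],Y[k]]))
# what is above 0.14 in x<0.75
k=(Z>0.14)&(X<0.75)&(X>0.35)&(abs(Y)<0.6); print("high",k.sum(),X[k].min() if k.any() else 0, Z[k].max() if k.any() else 0)
E
```

```text
[171 190  96   8 547] z [0.024 0.06  0.14 ] hsv [110.  82.  76.] (array([573.2, 450.4]), array([355.3,  22.7]), 89.8)
[335 190  99  11 916] z [0.037 0.081 0.143] hsv [ 30.  77. 105.] (array([ 559.6, -163.7]), array([366.9,  34.7]), 89.2)
[265 199  49   8 109] z [0.01  0.018 0.026] hsv [ 25.  21. 239.] (array([535.5, 191.7]), array([ 22.8, 179.8]), 1.8)
[ 136  203   67   35 1208] z [0.024 0.033 0.124] hsv [ 22.  30. 244.] (array([478.3, 637.6]), array([252.4, 122.2]), 85.1)
[225 209  28  28 508] z [0.01  0.022 0.067] hsv [17. 45. 76.] (array([461.8, 379.4]), array([98.4, 95.7]), 79.9)
[341 208  24  26 450] z [0.01  0.016 0.067] hsv [17. 44. 76.] (array([467.6, -42.5]), array([92.7, 81.6]), 0.6)
[414 219  23  15 275] z [0.03  0.039 0.047] hsv [ 26. 163. 245.] (array([ 444.7, -314.2]), array([83.3, 52.4]), 89.5)
[267 235  51   8 115] z [0.011 0.018 0.025] hsv [ 23.  24. 234.] (array([404.5, 181.4]), array([ 20.9, 184.6]), 1.6)
bk [265 150   4  42 105] [0.077 0.094] (array([654.9, 270.7]), array([  9.7, 151.8]), 88.8)
bk [285 150  44  28 422] [0.081 0.093] (array([687.4, 121.5]), array([172.2,  75.7]), 62.7)
bk [270 152  14  14 158] [0.083 0.105] (array([697. , 233.6]), array([46.4, 45. ]), 89.4)
bk [277 174  15  16 191] [0.1   0.126] (array([611.6, 205.2]), array([52.8, 50.6]), 0.9)
high 13959 0.5171499875517359 0.34272180368818195
```

View pics/crop0.png

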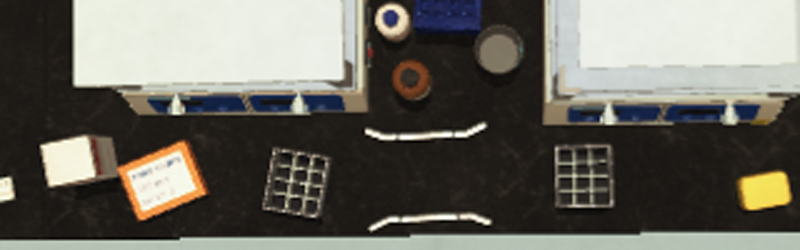

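The crop confirms two grey crates. The right one (crop px 584,175) is aligned with the world axes. The left one (296,182) is turned about -11°. The lane lies between them and the look-alike is not near the work. Now I'll refine the crate poses.

```bash
cat >> m.py <<'E'
def crate(c,cx,cy,zlo=0.045,rad=0.08):
    W=cloud(c); k=(W[...,2]>zlo)&(W[...,2]<0.08)&(np.hypot(W[...,0]-cx,W[...,1]-cy)<rad)
    v,u=np.nonzero(k); P=ray(c,np.c_[u,v],0.064)
    return k.sum(),rect(P[:,:2]),np.round(cv2.boxPoints(cv2.minAreaRect((P[:,:2]*1000).astype(np.float32)))).tolist()
E
python3 - <<'E'
from m import *
for n in ("top","scene"):
    c=np.load(n+"0.npz"); W=cloud(c); im=c["image"]
    for p in ((.4676,-.0425),(.4618,.3794)): print(n,crate(c,*p))
    k=(W[...,2]>0.009)&(W[...,2]<0.03)&(W[...,0]>.37)&(W[...,0]<.57)&(abs(W[...,1]-.186)<.11)
    k&=im.min(2)>120; P=W[k]
    for q in (P[P[:,0]>.47],P[P[:,0]<.47]):
        s=q[abs(q[:,1]-.186)<.055]; print(" rail",len(s),np.round(np.polyfit(s[:,1]-.186,s[:,0],1),4),np.round([q[:,1].min(),q[:,1].max()],3))
    k=abs(W[...,2])<.01; k&=(W[...,0]>.4)&(W[...,0]<.5)&(abs(W[...,1])<.5); print(" bench",np.median(W[k][:,2]))
    for a,b,y0,y1 in ((.03,.13,.28,.6),(.03,.13,-.33,0),(.2,.4,.28,.6),(.2,.4,-.33,0)):
        k=(W[...,2]>a)&(W[...,2]<b)&(W[...,0]>.515)&(W[...,0]<.8)&(W[...,1]>y0)&(W[...,1]<y1); print("  front",a,np.round(np.percentile(W[k][:,0],[0,1,5]),3) if k.any() else None)
E
```

```text
top (np.int64(108), (array([470.2, -42.5]), array([80.1, 87. ]), 89.4), [[426.0, -82.0], [513.0, -83.0], [514.0, -3.0], [427.0, -2.0]])
top (np.int64(128), (array([464.3, 374.4]), array([83. , 89.1]), 79.6), [[413.0, 342.0], [501.0, 325.0], [516.0, 407.0], [428.0, 423.0]])
 rail 58 [-0.0397  0.5318] [0.102 0.278]
 rail 57 [-0.0356  0.4097] [0.096 0.271]
 bench 0.00046980673583565176
  front 0.03 [0.517 0.524 0.571]
  front 0.03 [0.542 0.547 0.55 ]
  front 0.2 [0.59  0.594 0.602]
  front 0.2 [0.574 0.575 0.585]
scene (np.int64(272), (array([463.7, -48.3]), array([99.9, 89.5]), 1.0), [[413.0, -4.0], [415.0, -94.0], [514.0, -92.0], [513.0, -3.0]])
scene (np.int64(233), (array([457.5, 366.5]), array([102.4,  94.6]), 78.9), [[401.0, 325.0], [494.0, 307.0], [514.0, 408.0], [421.0, 426.0]])
 rail 66 [-0.0549  0.5294] [0.101 0.292]
 rail 66 [-0.0451  0.4079] [0.091 0.271]
 bench -0.0008764239330798862
  front 0.03 [0.515 0.567 0.571]
  front 0.03 [0.515 0.546 0.551]
  front 0.2 [0.587 0.59  0.594]
  front 0.2 [0.569 0.573 0.575]
```

Call:
{"method": "send_rows", "body": {
  "increments": "1 43 25 0 0 0 -7.7; 1 41 35 0 0 0 -7.7; 1 36.5 45 0 0 0 -7.7; 1 30 50 0 0 0 0; 1 30 50 0 0 0 0"
}}

```text
t: 0.72
tcp_pos: [0.4157, 0.3848, 0.2344]
tcp_rot: [0.0, 1.0, -0.0, -0.0]
wrist_force: [0.6, 0.8, -0.8]
gripper_width: 0.0431
gripper_force: 0.0
```

Call:
{"method": "send_rows", "body": {
  "increments": "1 15 58 0 0 0 0; 1 15 58 0 0 0 0; 1 10 60 0 0 0 0; 1 10 60 0 0 0 0; 1 5 60 0 0 0 0"
}}

```text
t: 1.35
tcp_pos: [0.4699, 0.0886, 0.2345]
tcp_rot: [0.0, 1.0, -0.0, -0.0]
wrist_force: [2.4, -0.4, 0.3]
gripper_width: 0.0006
gripper_force: 0.0
```

Call:
{"method": "send_rows", "body": {
  "increments": "1 0 54 0 0 0 0; 1 0 54 0 0 0 0; 1 0 54 0 0 0 0; 1 0 54 0 0 0 0; 1 0 0 55 0 0 0"
}}

```text
t: 1.98
tcp_pos: [0.4723, -0.1285, 0.182]
tcp_rot: [0.0, 1.0, -0.002, 0.004]
wrist_force: [0.5, 0.9, -1.6]
gripper_width: 0.0003
gripper_force: 0.0
```

Call:
{"method": "send_rows", "body": {
  "increments": "1 0 0 58 0 0 0; 1 0 0 50 0 0 0; 1 0 0 7.5 0 0 0; 1 0 8 0 0 0 0; 1 0 -8 0 0 0 0"
}}

```text
t: 2.6
tcp_pos: [0.4714, -0.1258, 0.066]
tcp_rot: [-0.0, 1.0, -0.001, 0.002]
wrist_force: [0.3, 1.1, 0.4]
gripper_width: 0.0002
gripper_force: 0.0
```

Run:
```python
from m import *
c=capture("scene"); 
cr=c["image"][180:280,240:400]; cv2.imwrite("pics/s1.png",cv2.resize(cr,None,fx=5,fy=5,interpolation=cv2.INTER_CUBIC)[...,::-1])
t=capture("top"); print(crate(t,.470,-.0425)); print(env.read_state()["tcp_pos"])
```

```text
(np.int64(26), (array([511.4, -41.2]), array([ 6.2, 76.7]), 2.1), [[507.0, -3.0], [510.0, -80.0], [516.0, -79.0], [513.0, -3.0]])
[ 0.47117194 -0.12495613  0.06586239]
```

View pics/s1.png

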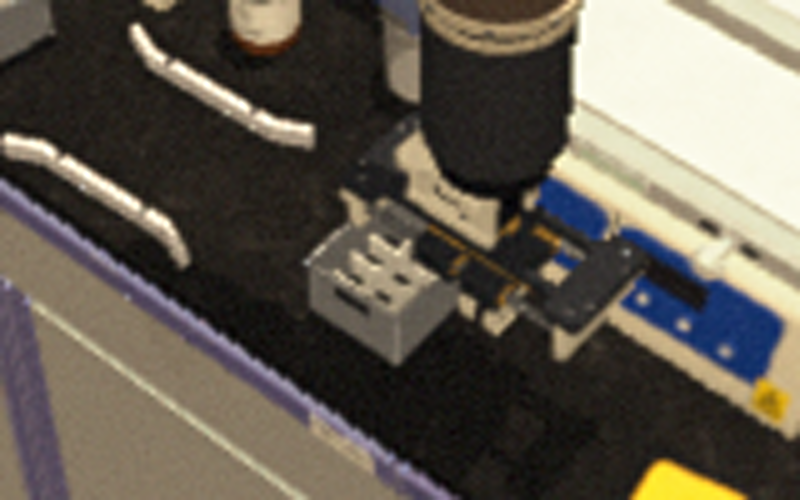

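The finger stands beside the right crate (crop px 480,310) with clearance, so I'll feel for contact.

Call:
{"method": "send_rows", "body": {
  "increments": "1 -1 -12 2 0 0 0; 1 0 -5 0 0 0 0; 1 0 -2.5 0 0 0 0; 1 0 -2 0 0 0 0; 1 0 -1.5 0 0 0 0"
}}

```text
t: 3.32
tcp_pos: [0.4689, -0.1024, 0.062]
tcp_rot: [0.0, 1.0, -0.0, -0.0]
wrist_force: [1.0, -0.5, -0.4]
gripper_width: 0.0003
gripper_force: 0.0
```

Call:
{"method": "send_rows", "body": {
  "increments": "1 0 -2 0 0 0 0; 1 0 -2 0 0 0 0; 1 0 -2 0 0 0 0"
}}

```text
t: 3.7
tcp_pos: [0.4687, -0.0966, 0.0621]
tcp_rot: [0.0, 1.0, -0.0, -0.0]
wrist_force: [0.1, -3.8, 0.4]
gripper_width: 0.0003
gripper_force: 1.5
```

Run:
```python
from m import *
s=env.read_state(); print(s["wrist_force"],s["tcp_pos"])
t=capture("top"); cr=t["image"][185:250,305:405]; cv2.imwrite("pics/t2.png",cv2.resize(cr,None,fx=7,fy=7,interpolation=cv2.INTER_CUBIC)[...,::-1])
c=capture("scene"); W=cloud(c); k=(W[...,2]>.05)&(W[...,2]<.1)&(abs(W[...,0]-.47)<.07)&(W[...,1]>-.06)&(W[...,1]<.05)
print(np.round(np.percentile(W[k][:,1],[50,95,99]),3),np.round(np.percentile(W[k][:,2],[50,95]),3))
```

```text
[ 0.13578216 -3.79557769  0.36462844] [ 0.46871373 -0.09664136  0.06206643]
[-0.006 -0.002  0.   ] [0.058 0.066]
```

View pics/t2.png

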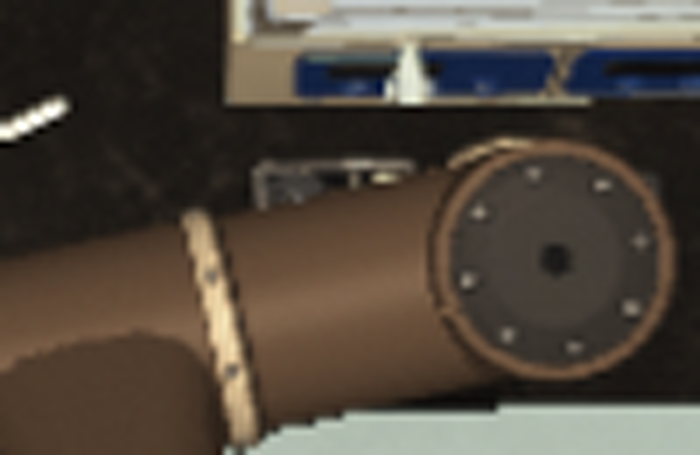

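The wrist reads -3.8 N, so the finger is in contact. Next I'll follow the arc.

Call:
{"method": "send_rows", "body": {
  "increments": "1 0 -5 -5.5 0 0 0; 1 0 -5 -6 0 0 0; 1 0 -6.3 -5.6 0 0 0; 1 0 -6.3 -5.4 0 0 0; 1 0 -7.2 -4.4 0 0 0"
}}

```text
t: 4.42
tcp_pos: [0.4692, -0.0661, 0.0896]
tcp_rot: [0.0, 1.0, -0.0, 0.0]
wrist_force: [0.2, -3.1, 2.3]
gripper_width: 0.0004
gripper_force: 1.6
```

```bash
cat > tl.py <<'E'
from m import *
def tilt(cx,y0,y1):
    c=capture("scene"); W=cloud(c); im=c["image"]
    k=(W[...,2]>.004)&(W[...,2]<.11)&(W[...,0]>cx-.085)&(W[...,0]<cx-.02)&(W[...,1]>y0)&(W[...,1]<y1)
    P=W[k]
    # front (low-x) wall face: points in y-z, its outline
    r=cv2.minAreaRect((P[:,1:]*1000).astype(np.float32)); print(len(P),"yz rect",np.round(r[0],1),np.round(r[1],1),round(r[2],1)); print("zmax",np.round(np.percentile(P[:,2],[95,99]),3),"y",np.round(np.percentile(P[:,1],[1,99]),3),"F",np.round(env.read_state()["wrist_force"],1))
    return c
E
python3 -c "
from tl import *
tilt(.47,-.12,.08)"
```

```text
334 yz rect [-20.1  48.1] [176.5  88.2] 0.0
zmax [0.082 0.09 ] y [-0.081  0.059] F [-0.6 -0.6  1.2]
```

Call:
{"method": "send_rows", "body": {
  "increments": "1 0 -6.5 -4 0 0 0; 1 0 -7.6 -3.4 0 0 0; 1 0 -7.9 -2.6 0 0 0; 1 0 -8.1 -1.9 0 0 0; 1 0 -8.3 -1.2 0 0 0"
}}

```text
t: 5.1
tcp_pos: [0.4693, -0.0275, 0.1025]
tcp_rot: [-0.0, 1.0, -0.0, 0.0]
wrist_force: [-1.0, -1.3, 4.1]
gripper_width: 0.0005
gripper_force: 2.2
```

Call:
{"method": "send_rows", "body": {
  "increments": "1 0 -8.3 -0.6 0 0 0; 1 0 -7 0 0 0 0; 1 0 0 0 0 0 0; 1 0 0 0 0 0 0; 1 0 0 0 0 0 0"
}}

```text
t: 5.72
tcp_pos: [0.4692, -0.013, 0.1028]
tcp_rot: [-0.0, 1.0, -0.0, 0.0]
wrist_force: [0.4, 0.2, 3.9]
gripper_width: 0.0005
gripper_force: 2.0
```

```bash
python3 -c "
from tl import *
c=tilt(.47,-.12,.08)
cr=c['image'][190:270,260:380]; cv2.imwrite('pics/s3.png',cv2.resize(cr,None,fx=6,fy=6,interpolation=cv2.INTER_CUBIC)[...,::-1])
"
```

```text
337 yz rect [-20.1  52.6] [198.2  97.1] 0.0
zmax [0.096 0.1  ] y [-0.098  0.063] F [ 0.1 -0.   4.4]
```

View pics/s3.png

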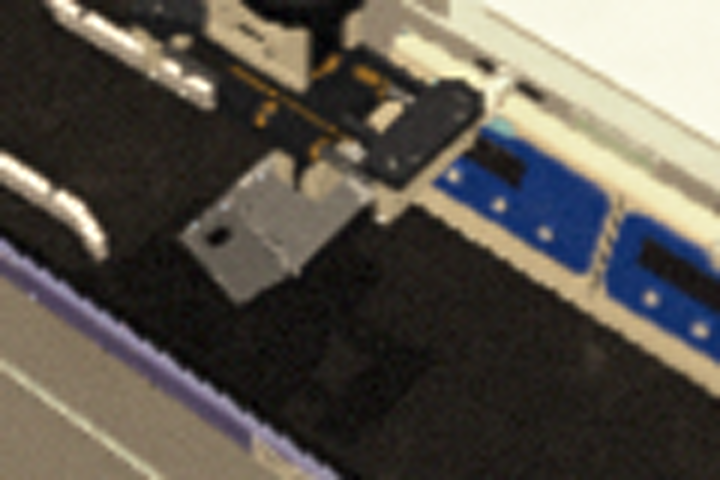

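```bash
cat >> tl.py <<'E'
def plane(c,u0,u1,v0,v1,zmin=.02):
    W=cloud(c)[v0:v1,u0:u1].reshape(-1,3); W=W[(W[:,2]>zmin)&(W[:,2]<.11)]
    rng=np.random.default_rng(0); best=None
    for _ in range(500):
        a,b,d=W[rng.choice(len(W),3,False)]; n=np.cross(b-a,d-a); l=np.linalg.norm(n)
        if l<1e-5: continue
        n/=l; k=abs((W-a)@n)<.003
        if best is None or k.sum()>best.sum(): best=k
    Q=W[best]; n=np.linalg.svd(Q-Q.mean(0))[2][2]; print(len(W),best.sum(),"n",np.round(n*np.sign(n[2]),3),np.round(Q.mean(0),3))
E
python3 -c "
from tl import *
c=capture('scene')
plane(c,300,322,217,240)
plane(c,291,325,215,241)"
```

```text
366 169 n [-0.024 -0.603  0.797] [ 0.455 -0.024  0.079]
474 178 n [-0.051 -0.591  0.805] [ 0.454 -0.022  0.08 ]
```

The plane fit gives a tilt of about 53-56°, held long enough. The underside isn't visible from this angle for the right crate, and checking the left one settles which is stamped. Lowering along the same arc.

Call:
{"method": "send_rows", "body": {
  "increments": "1 0 7 0 0 0 0; 1 0 8.3 0.6 0 0 0; 1 0 8.3 1.2 0 0 0; 1 0 8.1 1.9 0 0 0; 1 0 7.9 2.6 0 0 0"
}}

```text
t: 6.45
tcp_pos: [0.4686, -0.0533, 0.096]
tcp_rot: [0.0, 1.0, -0.001, -0.0]
wrist_force: [-0.6, -1.4, 0.7]
gripper_width: 0.0003
gripper_force: 0.5
```

Call:
{"method": "send_rows", "body": {
  "increments": "1 0 7.6 3.4 0 0 0; 1 0 6.5 4 0 0 0; 1 0 7.2 4.4 0 0 0; 1 0 6.3 5.4 0 0 0; 1 0 6.3 5.6 0 0 0"
}}

```text
t: 7.08
tcp_pos: [0.4688, -0.0872, 0.0733]
tcp_rot: [0.0, 1.0, -0.0, -0.0]
wrist_force: [0.5, -4.0, 2.1]
gripper_width: 0.0005
gripper_force: 2.2
```

Call:
{"method": "send_rows", "body": {
  "increments": "1 0 5 6 0 0 0; 1 0 5 5.5 0 0 0; 1 0 6 0 0 0 0; 1 0 10 0 0 0 0; 1 0 10 0 0 0 0"
}}

```text
t: 7.7
tcp_pos: [0.4691, -0.1229, 0.0622]
tcp_rot: [-0.0, 1.0, -0.0, 0.0]
wrist_force: [0.1, -1.6, -0.1]
gripper_width: 0.0005
gripper_force: 0.0
```

```bash
python3 -c "
from tl import *
c=tilt(.47,-.12,.08)
plane(c,285,330,205,255,.055)
W=cloud(c);k=(W[...,2]>.05)&(W[...,2]<.1)&(abs(W[...,0]-.47)<.07)&(W[...,1]>-.06)&(W[...,1]<.06)
print(np.round(np.percentile(W[k],[2,50,98],axis=0),3))
"
```

```text
306 yz rect [-20.   35.7] [ 63.2 187.5] 89.9
zmax [0.063 0.065] y [-0.086  0.067] F [ 0.5 -0.7  1. ]
77 49 n [0.132 0.013 0.991] [ 0.437 -0.044  0.06 ]
[[ 0.423 -0.057  0.051]
 [ 0.427 -0.014  0.059]
 [ 0.465  0.001  0.067]]
```

Call:
{"method": "send_rows", "body": {
  "increments": "1 0 0 -58 0 0 0; 1 0 0 -58 0 0 0; 1 0 -58 0 0 0 0; 1 0 -60 0 0 0 0; 1 -5 -60 0 0 0 0"
}}

```text
t: 8.38
tcp_pos: [0.4641, 0.0571, 0.1787]
tcp_rot: [-0.0, 1.0, -0.001, 0.001]
wrist_force: [0.5, 0.6, -0.3]
gripper_width: 0.0002
gripper_force: 0.0
```

Call:
{"method": "send_rows", "body": {
  "increments": "1 -5 -60 0 0 0 0; 1 -5 -60 0 0 0 0; 1 -4 -60 0 0 0 0; 1 0 -60 0 0 0 0; 1 0 0 50 0 0 10.5"
}}

```text
t: 9.0
tcp_pos: [0.4524, 0.3017, 0.1307]
tcp_rot: [-0.004, 0.996, -0.091, 0.003]
wrist_force: [0.1, -0.8, -1.5]
gripper_width: 0.0006
gripper_force: 0.0
```

Call:
{"method": "send_rows", "body": {
  "increments": "1 0 0 40 0 0 0; 1 0 0 26 0 0 0; 1 0 0 0 0 0 0; 1 0 -10 0 0 0 0; 1 0 -8 0 0 0 0"
}}

```text
t: 9.62
tcp_pos: [0.4545, 0.3149, 0.0637]
tcp_rot: [-0.001, 0.996, -0.092, 0.001]
wrist_force: [-0.6, -0.1, 0.1]
gripper_width: 0.0005
gripper_force: 0.0
```

Call:
{"method": "send_rows", "body": {
  "increments": "1 0 -3 0 0 0 0; 1 0 -2 0 0 0 0; 1 0 -2 0 0 0 0; 1 0 0 0 0 0 0"
}}

```text
t: 10.12
tcp_pos: [0.4547, 0.3202, 0.0621]
tcp_rot: [0.0, 0.996, -0.092, -0.0]
wrist_force: [0.3, 0.5, -0.4]
gripper_width: 0.0005
gripper_force: 0.0
```

Call:
{"method": "send_rows", "body": {
  "increments": "1 0 -1.5 0 0 0 0; 1 0 -1.5 0 0 0 0; 1 0 0 0 0 0 0"
}}

```text
t: 10.5
tcp_pos: [0.4549, 0.3223, 0.0618]
tcp_rot: [0.001, 0.996, -0.092, -0.0]
wrist_force: [-0.5, -3.2, 1.7]
gripper_width: 0.0005
gripper_force: 2.1
```

Call:
{"method": "send_rows", "body": {
  "increments": "1 0 -5 -5.5 0 0 0; 1 0 -5 -6 0 0 0; 1 0 -6.3 -5.6 0 0 0; 1 0 -6.3 -5.4 0 0 0; 1 0 -7.2 -4.4 0 0 0"
}}

```text
t: 11.12
tcp_pos: [0.461, 0.3532, 0.0896]
tcp_rot: [-0.0, 0.996, -0.092, 0.0]
wrist_force: [0.9, -2.2, 0.4]
gripper_width: 0.0003
gripper_force: 1.2
```

Call:
{"method": "send_rows", "body": {
  "increments": "1 0 -6.5 -4 0 0 0; 1 0 -7.6 -3.4 0 0 0; 1 0 -7.9 -2.6 0 0 0; 1 0 -8.1 -1.9 0 0 0; 1 0 -8.3 -1.2 0 0 0"
}}

```text
t: 11.75
tcp_pos: [0.4681, 0.3911, 0.1026]
tcp_rot: [-0.0, 0.996, -0.092, 0.0]
wrist_force: [0.2, -1.6, 3.5]
gripper_width: 0.0009
gripper_force: 1.8
```

Call:
{"method": "send_rows", "body": {
  "increments": "1 0 -8.3 -0.6 0 0 0; 1 0 -7 0 0 0 0; 1 0 0 0 0 0 0; 1 0 0 0 0 0 0; 1 0 0 0 0 0 0"
}}

```text
t: 12.38
tcp_pos: [0.4708, 0.4055, 0.1029]
tcp_rot: [-0.0, 0.996, -0.092, 0.0]
wrist_force: [-0.3, -0.3, 6.0]
gripper_width: 0.0005
gripper_force: 2.3
```

```bash
python3 -c "
from tl import *
c=capture('scene')
P=pix(c,[[.454,.41,.08],[.46,.39,.03]]); print(P)
u,v=P[0].astype(int)
plane(c,u-18,u+18,v-15,v+15,.03)
u,v=P[1].astype(int)
cr=c['image'][v-40:v+40,u-60:u+60]; cv2.imwrite('pics/s4.png',cv2.resize(cr,None,fx=6,fy=6,interpolation=cv2.INTER_CUBIC)[...,::-1])
"
```

```text
[[224.8728007  170.15244476]
 [231.40285763 180.80560111]]
395 144 n [-0.089 -0.533  0.841] [0.456 0.396 0.079]
```

View pics/s4.png

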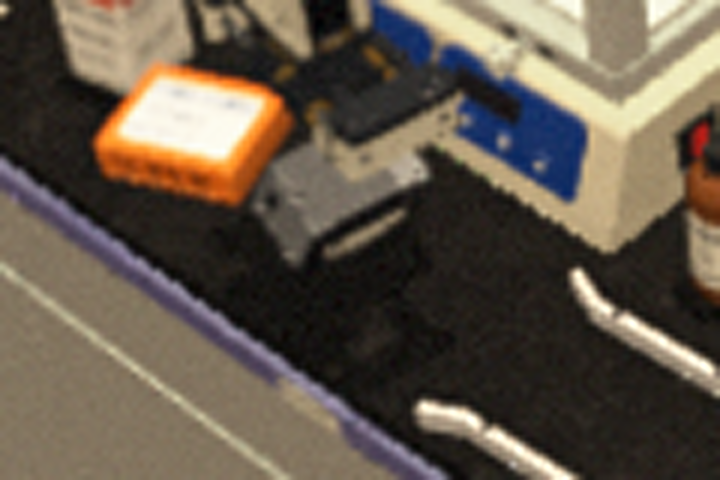

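The left crate's underside shows a paper-white strip at crop px (365,235), about 0.7 of the crate length (64/88 = 0.73), on black. I'll tip it a few degrees more to be sure.

Call:
{"method": "send_rows", "body": {
  "increments": "1 0 -3 0.2 0 0 0; 1 0 -3 0.3 0 0 0; 1 0 0 0 0 0 0; 1 0 0 0 0 0 0"
}}

```text
t: 12.92
tcp_pos: [0.4718, 0.4113, 0.1024]
tcp_rot: [-0.0, 0.996, -0.092, 0.0]
wrist_force: [1.0, 0.2, 4.9]
gripper_width: 0.0006
gripper_force: 2.2
```

```bash
python3 -c "
from tl import *
c=capture('scene')
plane(c,207,243,155,185,.03)
cr=c['image'][160:195,210:255]; cv2.imwrite('pics/s5.png',cv2.resize(cr,None,fx=14,fy=14,interpolation=cv2.INTER_CUBIC)[...,::-1])
"
```

```text
386 129 n [-0.096 -0.51   0.855] [0.457 0.403 0.08 ]
```

View pics/s5.png

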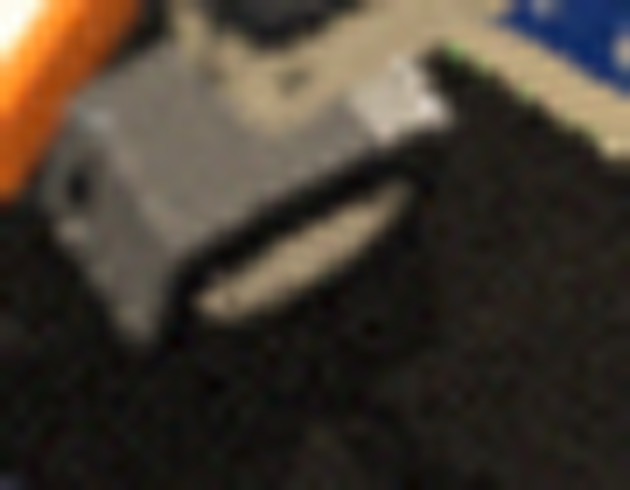

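The crop shows a foreshortened white disc (px 200-410, 180-320), which is the stamp, so the left crate is crate_a. Lowering it now.

Call:
{"method": "send_rows", "body": {
  "increments": "1 0 6 -0.5 0 0 0; 1 0 7 0 0 0 0; 1 0 8.3 0.6 0 0 0; 1 0 8.3 1.2 0 0 0; 1 0 8.1 1.9 0 0 0"
}}

```text
t: 13.6
tcp_pos: [0.4642, 0.373, 0.0985]
tcp_rot: [0.0, 0.996, -0.092, -0.0]
wrist_force: [0.5, -1.4, 0.7]
gripper_width: 0.0005
gripper_force: 0.5
```

Call:
{"method": "send_rows", "body": {
  "increments": "1 0 7.9 2.6 0 0 0; 1 0 7.6 3.4 0 0 0; 1 0 6.5 4 0 0 0; 1 0 7.2 4.4 0 0 0; 1 0 6.3 5.4 0 0 0"
}}

```text
t: 14.22
tcp_pos: [0.4579, 0.338, 0.0789]
tcp_rot: [0.001, 0.996, -0.092, -0.0]
wrist_force: [-1.1, -5.4, 2.8]
gripper_width: 0.0004
gripper_force: 3.2
```

Call:
{"method": "send_rows", "body": {
  "increments": "1 0 6.3 5.6 0 0 0; 1 0 5 6 0 0 0; 1 0 5 5.5 0 0 0; 1 0 6 0 0 0 0; 1 0 10 0 0 0 0"
}}

```text
t: 14.85
tcp_pos: [0.4527, 0.3079, 0.0623]
tcp_rot: [-0.001, 0.996, -0.092, 0.0]
wrist_force: [-0.4, -0.7, 0.3]
gripper_width: 0.0003
gripper_force: 0.0
```

Call:
{"method": "send_rows", "body": {
  "increments": "1 0 10 0 0 0 0; 1 0 0 -58 0 0 0; 1 0 0 -50 0 0 0; 1 0 -30 0 0 0 0; 1 0 -40 0 0 0 0"
}}

```text
t: 15.48
tcp_pos: [0.4637, 0.3667, 0.1719]
tcp_rot: [-0.002, 0.996, -0.092, 0.001]
wrist_force: [0.8, 0.0, -0.1]
gripper_width: 0.0006
gripper_force: 0.0
```

Call:
{"method": "send_rows", "body": {
  "increments": "1 0 -50 0 0 0 0; 1 0 -45 0 0 0 0; 1 0 0 0 0 0 0"
}}

```text
t: 15.85
tcp_pos: [0.4809, 0.4621, 0.1692]
tcp_rot: [-0.0, 0.996, -0.091, 0.0]
wrist_force: [0.6, -0.7, -0.3]
gripper_width: 0.0008
gripper_force: 0.0
```

```bash
python3 -c "
from tl import *
t=capture('top'); print(crate(t,.465,.379)); print(crate(t,.470,-.038)); s=capture('scene'); print(crate(s,.465,.379))
W=cloud(t);k=(W[...,2]>.012)&(W[...,2]<.05)&(W[...,0]>.38)&(W[...,1]>.47)&(W[...,1]<.62)&(W[...,0]<.55); print(W[k].min(0),W[k].max(0))
W=cloud(s);k=(W[...,2]>.05)&(W[...,2]<.075)&(abs(W[...,0]-.465)<.07)&(abs(W[...,1]-.379)<.075);print(np.round(np.percentile(W[k],[1,50,99],axis=0),3))
print(env.read_state()['tcp_pos'])
cr=t['image'][180:250,180:320]; cv2.imwrite('pics/t6.png',cv2.resize(cr,None,fx=5,fy=5,interpolation=cv2.INTER_CUBIC)[...,::-1])
"
```

```text
(np.int64(87), (array([464.9, 377.3]), array([82.9, 88.9]), 79.9), [[414.0, 344.0], [501.0, 329.0], [516.0, 410.0], [428.0, 426.0]])
(np.int64(113), (array([470.2, -38.9]), array([80.2, 87. ]), 89.4), [[426.0, -79.0], [513.0, -79.0], [514.0, 1.0], [427.0, 2.0]])
(np.int64(233), (array([458.3, 370.9]), array([98.8, 94.6]), 78.9), [[402.0, 332.0], [495.0, 313.0], [514.0, 410.0], [421.0, 429.0]])
[0.39050852 0.49676552 0.01206585] [0.5471843 0.604137  0.0160824]
[[0.415 0.33  0.05 ]
 [0.465 0.373 0.059]
 [0.514 0.424 0.069]]
[0.48037975 0.45954211 0.16952858]
```

View pics/t6.png

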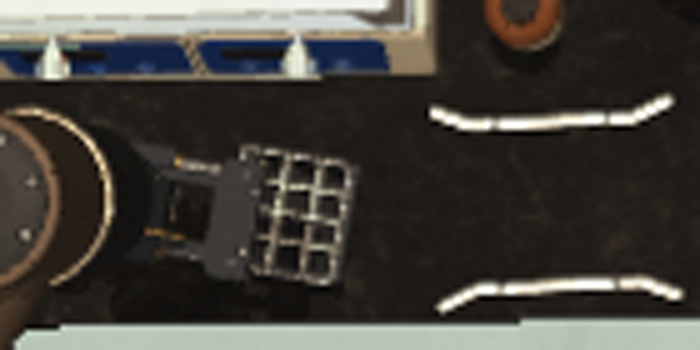

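Both crates are flat again. The left crate is at (465, 377) with yaw -10°, and the lane centre is (470.5, 186) with yaw about +2°. I'll descend behind the left crate and square the finger to the lane.

Call:
{"method": "send_rows", "body": {
  "increments": "1 -11 2 40 0 0 -6.4; 1 0 0 40 0 0 -6.4; 1 0 0 40 0 0 0; 1 0 0 19.5 0 0 0; 1 0 0 0 0 0 0"
}}

```text
t: 16.58
tcp_pos: [0.4689, 0.4578, 0.0295]
tcp_rot: [0.001, 1.0, 0.019, -0.001]
wrist_force: [-0.7, -0.4, 1.2]
gripper_width: 0.0002
gripper_force: 0.0
```

Call:
{"method": "send_rows", "body": {
  "increments": "1 -0.5 12 0 0 0 0; 1 -0.5 10 0 0 0 0; 1 -0.5 10 0 0 0 0; 1 -0.5 10 0 0 0 0; 1 -0.5 10 0 0 0 0"
}}

```text
t: 17.2
tcp_pos: [0.4698, 0.4086, 0.0317]
tcp_rot: [-0.001, 1.0, 0.02, 0.001]
wrist_force: [-0.5, 6.5, 4.4]
gripper_width: 0.0006
gripper_force: 3.1
```

Call:
{"method": "send_rows", "body": {
  "increments": "1 -0.5 12 0 0 0 0; 1 -0.5 12 0 0 0 0; 1 -0.5 12 0 0 0 0; 1 -0.5 12 0 0 0 0; 1 -0.5 12 0 0 0 0"
}}

```text
t: 17.82
tcp_pos: [0.4697, 0.3485, 0.0316]
tcp_rot: [-0.001, 1.0, 0.02, 0.001]
wrist_force: [-1.3, 5.3, 3.6]
gripper_width: 0.0006
gripper_force: 3.0
```

```bash
python3 -c "
from tl import *
s=env.read_state(); y=s['tcp_pos'][1]-.0555; print(s['tcp_pos'],y)
for n in('top','scene'):
  c=capture(n); print(crate(c,.47,y,.052,.07))
"
```

```text
[0.46965447 0.34850766 0.03161916] 0.29300766201384804
(np.int64(74), (array([473.5, 287.6]), array([79.7, 87.1]), 89.7), [[430.0, 248.0], [517.0, 248.0], [517.0, 327.0], [430.0, 328.0]])
(np.int64(128), (array([466.8, 285.3]), array([96.4, 99. ]), 4.2), [[415.0, 331.0], [422.0, 232.0], [518.0, 239.0], [511.0, 338.0]])
```

Call:
{"method": "send_rows", "body": {
  "increments": "1 -0.8 12 0 0 0 0; 1 -0.8 12 0 0 0 0; 1 -0.8 12 0 0 0 0; 1 -0.8 12 0 0 0 0; 1 -0.8 12 0 0 0 0"
}}

```text
t: 18.55
tcp_pos: [0.4678, 0.288, 0.031]
tcp_rot: [-0.001, 1.0, 0.02, 0.001]
wrist_force: [-0.2, 5.4, 3.5]
gripper_width: 0.0006
gripper_force: 2.8
```

Call:
{"method": "send_rows", "body": {
  "increments": "1 -0.8 12 0 0 0 0; 1 -0.8 12 0 0 0 0; 1 -0.6 8 0 0 0 0; 1 0 4 0 0 0 0; 1 0 4 0 0 0 0"
}}

```text
t: 19.18
tcp_pos: [0.4671, 0.2481, 0.0309]
tcp_rot: [-0.0, 1.0, 0.02, 0.0]
wrist_force: [0.6, 5.9, 3.3]
gripper_width: 0.0006
gripper_force: 3.2
```

Call:
{"method": "send_rows", "body": {
  "increments": "1 0 -10 0 0 0 0; 1 0 -20 0 0 0 0; 1 0 -30 -20 0 0 0; 1 0 -40 -40 0 0 0; 1 0 -50 -35 0 0 0"
}}

```text
t: 19.8
tcp_pos: [0.4601, 0.3989, 0.1265]
tcp_rot: [0.001, 1.0, 0.02, -0.0]
wrist_force: [1.1, 1.6, -0.4]
gripper_width: 0.0006
gripper_force: 0.0
```

Call:
{"method": "send_rows", "body": {
  "increments": "1 0 -40 -40 0 0 0; 1 0 -30 -20 0 0 0; 1 0 0 0 0 0 0"
}}

```text
t: 20.18
tcp_pos: [0.4575, 0.4708, 0.1865]
tcp_rot: [-0.001, 1.0, 0.021, 0.001]
wrist_force: [-0.0, 0.4, 0.5]
gripper_width: 0.0002
gripper_force: 0.0
```

```bash
python3 -c "
from tl import *
t=capture('top'); print(crate(t,.472,.186)); print(crate(t,.470,-.039))
cr=t['image'][150:250,120:440]; cv2.imwrite('pics/t7.png',cv2.resize(cr,None,fx=2.5,fy=2.5,interpolation=cv2.INTER_CUBIC)[...,::-1])
"
```

```text
(np.int64(104), (array([472.3, 187.8]), array([88.9, 81.1]), 3.1), [[426.0, 226.0], [430.0, 145.0], [519.0, 150.0], [514.0, 231.0]])
(np.int64(112), (array([470.2, -38.9]), array([80.2, 87. ]), 89.4), [[426.0, -79.0], [513.0, -79.0], [514.0, 1.0], [427.0, 2.0]])
```

View pics/t7.png

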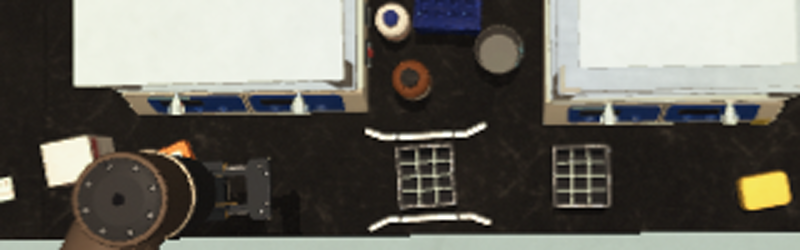

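The stamped crate is centred in the lane (crop px 426,176), within 2 mm and about 1°. The other crate is 4 mm from its starting place, and the arm is clear.

```bash
python3 -c "
from plant import env
print(env.finish_job())"
```

```text
the job is handed in; nothing more can be done
None
```

I tipped both crates well past 45° and let them down flat; the left-hand one carries the stamp and now stands between the lane's rails, about 2 mm off centre, with the right-hand crate about 4 mm from where it stood, and the job is handed in (no verdict was returned).

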